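# Clear the stone box, free its catch if the lid is caught, and hold the lid open

## Task

Pick the rejected brass stick off the lid of the wooden stone box and drop it into the white scrap tub. Then, before touching the catch, tug the lid's handle up to learn whether the lid is caught; if it is, let the lid back down and slide the catch tab across to the other end of its slot. Finally raise the lid by its handle well open, past 45 degrees, and finish while still holding it there steadily in the gripper; leave the tweezers and the ring clamp lying where they are.

Things in the scene. Friction and masses are not known exactly. Their poses are not given: they have to be found in the camera images.
- stone_box: Wooden box fixed on the worktop, 190 (x) x 160 (y) x 60 mm high. Origin at the centre of its underside, z up; its front (robot side) is -x. Its flat top, at height 60 mm, is a fixed front deck (x -95 to -47 mm) with the catch tab, and behind it the lid (x -46 to +93 mm, 8 mm thick). Hinge line: along y through x = +95, z = 60 mm.
- lid (a joint): Hinge of the box's lid, rad: 0 shut, grows as its front edge rises, stop at 1.25. Lid and handle weigh 0.34 kg and fall shut from any angle when let go. A caught lid rises only about 0.035 rad (4 mm at the handle), then stops hard; a free one goes on rising with a pull of about 2 N.
- lid_handle: Handle of the lid: a brass sleeve 12 mm thick and 62 mm long that turns freely on a rod along its y, between two posts 10 mm thick at its ends. Origin at its middle, the place to grip: 32 mm above the lid's top face, 125 mm before the hinge line (x = -30, y = 0, z = 92 mm of the box when shut). As it turns freely, its own x and z axes say nothing.
- catch (a joint): Slide of the catch, m: 0 at the left end of its slot (+y of the box; starts within 3 mm of it), 0.030 at the right end (-y). Moves with 2 N, stays where left. Bolt and keeper are hidden: nothing outside shows if the lid is caught. A lid caught at the left end is free with the catch fully at the right end; a lid free at the left end may get caught at the right end.
- catch_tab (a point): Centre of the top of the catch's upright brass tab, 20 mm (x of the box) x 10 mm (y) and 24 mm tall above the deck; this point lies 25 mm above the deck, at x = -73 mm of the box. It slides along the box's y.
- brass_stick: Rejected cast brass stick lying on the lid behind the handle, 9 (x) x 48 (y) x 8 mm, 35 g. Origin at the centre of its underside; long along its y.
- scrap_tub: White open scrap tub, 142 (x) x 174 (y) mm at the rim, 69 mm high, sloping walls, floor about 94 x 120 mm and 6 to 10 mm thick, stuck down to the worktop. Origin at the centre of its underside, z up. Between tub and box stands the bench's fixed upright divider board, under 180 mm high, 30 mm thick, running from world (0.54, -0.17) to (1.03, -0.57): pass above or in front of it.
- tweezers: Tweezers lying flat, 19 x 150 x 9 mm; origin at the centre of the underside. A bystander.
- ring_clamp: Wooden ring clamp lying flat, 22 x 120 x 22 mm; origin at the centre of the underside. A bystander.

How it is judged:
By the outcome, as a careful person would: the job done as asked, in the order asked, and still so for the second after the job is handed in, while the arm keeps its last pose, push and grip.
It also fails if it takes over 72 s, if anything falls off the work surface, if the arm or the gripper's body presses on something with over 40 N, if the wrist force passes 120 N, or if a joint passes its speed limit or range.

## Robot

A 6-joint arm with a two-finger parallel gripper is mounted at the origin on a cart in front of the work surface, level with it; the furniture and walls round the work are solid. World frame = base frame: x ahead of the robot, y to its left, z up, the work surface at z = 0. Lengths are in m, angles in degrees, forces in N, time in s.
With the tool pointing down it reaches from about 0.325 to 0.775 m from the base axis. Payload 5.5 kg.
Tool frame: the origin (TCP) lies between the finger pads; the fingertips stand 11 mm ahead of it and the grasp point (between the pads) lies 8 mm behind it (arm.tips_ahead is the distance from the TCP to the fingertips, in m); z points along the fingers, y is the direction in which the jaws open and shut (so a half turn about z gives the same grasp; the last joint's range is limited). The gripper opens to 85 mm and grips with 20 to 120 N. Pads are 22 mm wide; open, the fingers measure 114 mm over their backs; the gripper's body (76 mm by 85 mm) begins 54 mm behind the grasp point. The pads swing forward as they close: fully open they stand 13 mm farther back than shut.
Start: joints at [-3.249, 5.22, 70.514, -0, 104.267, -3.249], TCP at [0.6, -0, 0.242] pointing down, gripper open.
Joint ranges: [-164.24, 164.24], [-49.07, 125.15], [9.68, 141.18], [-86.29, 266.29], [3.28, 154.24], [-151.56, 151.56]. Speed limits (degrees/s): [147.25, 147.25, 172.46, 180, 180, 180].

## Interface

Orientations are given as a 3x3 rotation matrix whose columns are the frame's x, y, z axes.
In Python, from station import arm gives the robot as it stands.
- The arm moves only by the shell command python3 -m crank 'ROWS' [FORCE]. ROWS is JSON, one flat list of numbers, 7 for each row, row after row: the shift along the tool's x, y, z in cm, then the turn, a rotation vector about the tool's x, y, z in degrees, then the finger opening in cm, from 0 to 8.54. A call has 1 to 20 rows; each row shifts and turns the commanded pose from where the row before left it, along the tool's axes as they then stand; what a row does not reach is not made up. A row lasts 1/12 s, in which the tool goes at most 41.7 mm and 7.16 degrees, less where a joint would pass 70% of its speed; a pose out of reach is approached as far as the arm can. A call with a gripper value outside its range is refused whole. The fingers move at their own pace and stop on an object; FORCE is the grip in N (left out, the last holds). Time passes only in rows, so rows that do not move let the fingers close. It gives the time, the measured TCP pose, the force and the opening at its end, in the units of the state.
- arm.get_state(): the state, without advancing time (a new reading comes with each control period).
- arm.snapshot(name): name is "scene" or "side" or "wrist"; returns a dict with "image" (420x560x3 uint8, blue, green, red), "fx", "fy", "cx", "cy" (pixels), "T" (4x4, takes a point from camera to world coordinates). Camera axes: x right, y up, looking along -z (the intrinsics and any distortion apply to the point x, -y, -z); pixel columns grow to the right and rows downward; lengths in m; the calibration is good to about 2 mm. A picture is of the moment at which its call begins. There is no depth.
- arm.sign_off(): hands the job in, once; it reports no verdict.
Trained networks look in a picture, given as the dict that the camera call returned (one of the last four; its "shot" number tells which), for a name from the list of things; names that differ only in an ending like _2 or _b are one class to them, and where a whole thing is asked for, a point or a joint stands for the part that bears it (a point fixed in the world has none). Each returns a list of dicts, best first, with "p" (0 to 1); they miss things now and then, are a little off and sometimes report something else, mostly with a low value. They report only what shows in the picture. A call takes as long as a camera call.
- arm.spot_in(label, picture): "rect" ([left, top, right, bottom] in pixels, round what is visible of it).
- arm.cut_out(label, picture): "region" (420x560 bool, what is visible of it) and "rect" ([left, top, right, bottom] in pixels, round what is visible of it).
- arm.mark_of(label, picture): "uv" ([column, row] in pixels: a listed point, or the origin of a listed thing).
The state is a dict: "clock": time; "joint_positions": joint angles; "joint_velocities": joint speeds; "joint_efforts": joint torques, N m; "position": TCP position; "orientation": TCP orientation; "wrist_force": force on the tool from outside, world axes, zero at the start; "wrist_torque": the same for the moment, N m; "opening": finger opening in m.
Only numpy, scipy, OpenCV 4.12 (cv2) and the standard library are available. Lean on these libraries where they do the work, as an engineer would, in place of code of your own. Each camera call takes 0.05 s, during which the arm holds its last target. There are 200 camera calls.

## Working session

There is one attempt and no reset: what is moved stays moved. The work goes in short steps, Python scripts to look and compute and a shell command to move; the robot and the scene stay as the last step left them, time stands still between calls to the robot, and variables do not carry over. Pictures are saved under pics/ and viewed, about 8 in all and at most 12, crops included, and the job is handed in when it is done.

```bash
ls; mkdir -p pics
cat > h.py <<'E'
import numpy as np, cv2
from station import arm
def ray(p,uv):
    T=np.array(p["T"]); d=np.array([(uv[0]-p["cx"])/p["fx"],-(uv[1]-p["cy"])/p["fy"],-1.])
    return T[:3,3],T[:3,:3]@d
def atz(p,uv,z):
    o,d=ray(p,uv); return o+d*(z-o[2])/d[2]
def proj(p,X):
    T=np.array(p["T"]); c=T[:3,:3].T@(np.array(X)-T[:3,3]); return [p["cx"]+p["fx"]*c[0]/-c[2],p["cy"]-p["fy"]*c[1]/-c[2]]
def tri(ps,uvs):
    A=np.zeros((3,3));b=np.zeros(3)
    for p,u in zip(ps,uvs):
        o,d=ray(p,u);d=d/np.linalg.norm(d);P=np.eye(3)-np.outer(d,d);A+=P;b+=P@o
    X=np.linalg.solve(A,b); return X,[np.linalg.norm(np.array(proj(p,X))-u) for p,u in zip(ps,uvs)]
E
python3 - <<'E'
from h import *
np.set_printoptions(precision=4,suppress=True)
s=arm.get_state();print({k:np.round(v,3).tolist() for k,v in s.items()})
P={}
for n in ["scene","side","wrist"]:
    p=arm.snapshot(n);P[n]=p;cv2.imwrite(f"pics/{n}0.png",p["image"]);print(n,p.keys() if n=="scene" else "",np.array(p["T"])[:3,3])
    for l in ["stone_box","lid_handle","catch_tab","brass_stick","scrap_tub","tweezers","ring_clamp"]:
        r=arm.mark_of(l,p); print(l,[(np.round(q["uv"],1).tolist(),round(q["p"],2)) for q in r[:2]])
E
```

```text
pics
{'clock': 0.0, 'joint_positions': [-3.248, 5.265, 70.582, 0.001, 104.266, -3.248], 'joint_velocities': [-0.083, -0.083, 0.016, 0.031, -0.019, 0.038], 'joint_efforts': [0.002, -45.874, -41.802, 0.0, 0.012, -0.0], 'position': [0.6, 0.0, 0.241], 'orientation': [[-0.0, 1.0, -0.002], [1.0, 0.0, 0.0], [0.0, -0.002, -1.0]], 'wrist_force': [-0.506, -0.071, -0.283], 'wrist_torque': [-0.031, -0.027, 0.03], 'opening': 0.085}
scene dict_keys(['image', 'fx', 'fy', 'cx', 'cy', 'T', 'shot']) [ 0.2371 -0.9579  0.5876]
stone_box [([243.9, 266.6], 0.62)]
lid_handle [([234.8, 227.8], 0.53)]
catch_tab [([225.4, 216.0], 0.62)]
brass_stick [([260.2, 262.6], 0.66)]
scrap_tub [([210.3, 198.3], 0.64)]
tweezers [([308.6, 342.3], 0.54)]
ring_clamp [([233.0, 228.4], 0.71)]
side  [-0.1616 -0.5478  0.5678]
stone_box [([281.0, 279.9], 0.68)]
lid_handle [([261.2, 242.1], 0.67), ([140.0, 242.6], 0.53)]
catch_tab [([242.1, 241.3], 0.63)]
brass_stick [([279.3, 279.2], 0.65), ([313.0, 261.2], 0.41)]
scrap_tub [([141.8, 243.5], 0.66)]
tweezers [([405.9, 302.2], 0.87), ([258.9, 242.6], 0.62)]
ring_clamp []
wrist  [0.5998 0.0736 0.3741]
stone_box []
lid_handle [([204.5, 183.5], 0.61)]
catch_tab []
brass_stick []
scrap_tub [([202.2, 184.5], 0.79)]
tweezers []
ring_clamp [([371.0, 277.2], 0.81)]
```

Run:
```python
import cv2,numpy as np
a,b,c=[cv2.imread(f"pics/{n}0.png") for n in ["scene","side","wrist"]]
cv2.imwrite("pics/m0.png",cv2.resize(np.vstack([np.hstack([a,b]),np.hstack([c,c*0])]),(800,600),interpolation=cv2.INTER_AREA))
```

```text
(no output)
```

View pics/m0.png

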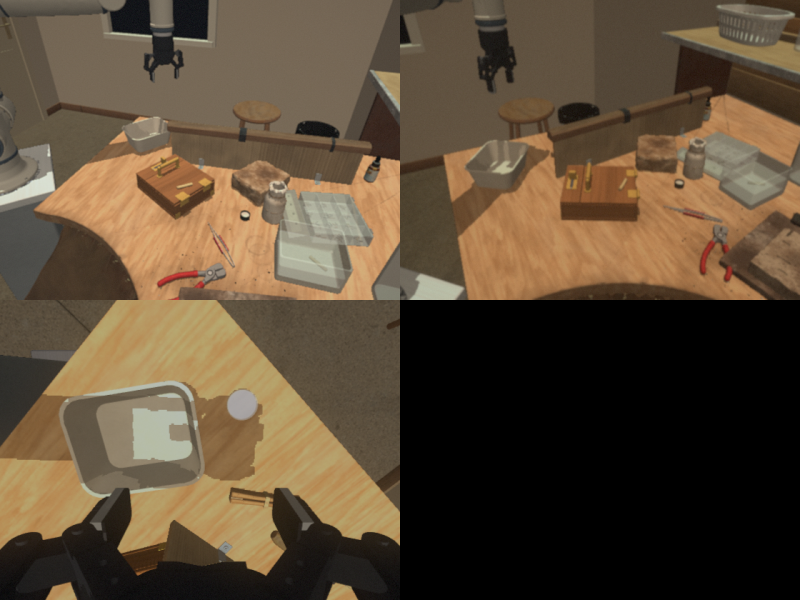

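The mosaic shows the box at scene (244,245) and side (280,270). The tub lies behind the divider at scene (210,190), side (140,230). The stick on the lid is at scene about (258,259), side about (311,258).

Run:
```python
from h import *
np.set_printoptions(precision=4,suppress=True)
a=arm.snapshot("scene");b=arm.snapshot("side")
for n,u,v in [("box",(243.9,266.6),(281,279.9)),("handle",(234.8,227.8),(261.2,242.1)),("tab",(225.4,216),(242.1,241.3)),("stick",(260.2,262.6),(313,261.2)),("tub",(210.3,198.3),(141.8,243.5))]:
    print(n,*tri([a,b],[u,v]))
A=cv2.resize(a["image"][190:310,170:320],None,fx=4,fy=4,interpolation=cv2.INTER_CUBIC)[:480,:600]
B=cv2.resize(b["image"][215:325,210:350],None,fx=4,fy=4,interpolation=cv2.INTER_CUBIC)
cv2.imwrite("pics/ca.png",A);cv2.imwrite("pics/cb.png",B)
```

```text
box [ 0.4862 -0.3363  0.0037] [np.float64(0.009715805620913077), np.float64(0.01143758354578922)]
handle [ 0.4833 -0.2983  0.0874] [np.float64(0.4761730206415919), np.float64(0.5722316470932232)]
tab [ 0.474  -0.2628  0.0941] [np.float64(2.857344373843645), np.float64(3.517384984275323)]
stick [ 0.5    -0.3942  0.0537] [np.float64(0.40912535584396464), np.float64(0.46227236228385404)]
tub [ 0.5224 -0.0013 -0.0069] [np.float64(0.2973112997948089), np.float64(0.40033578988226964)]
```

View pics/ca.png

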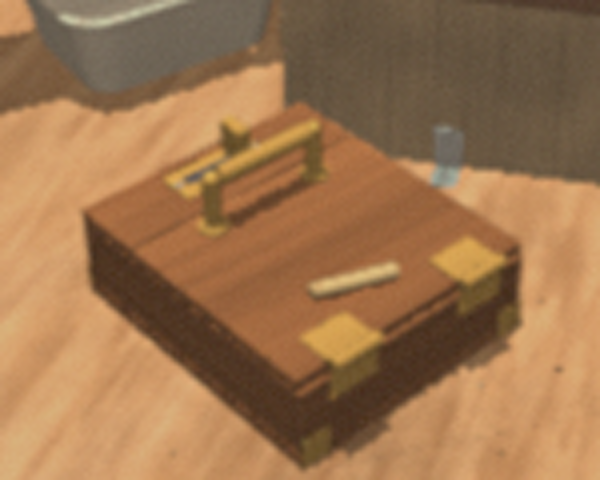

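View pics/cb.png

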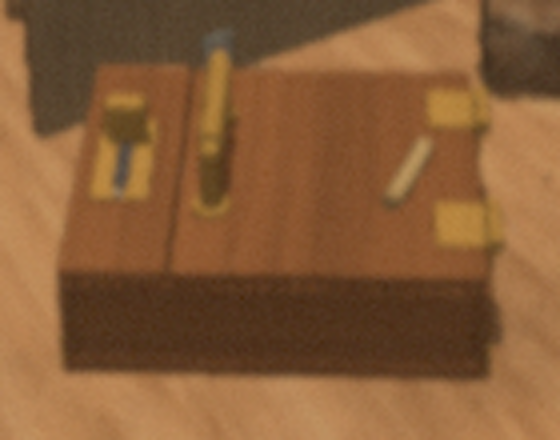

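Scene crop: the lid top corners are at (85,212), (302,103), (520,247) and (293,388), and the stick runs (310,290) to (398,268). Side crop: the corners are at (97,65), (62,272), (490,275) and (468,72), with the tab at about (125,105), the far (+y) end.

```bash
cat > box.py <<'E'
from h import *
from scipy.optimize import least_squares
def toW(q,X):
    c,s=np.cos(q[2]),np.sin(q[2]);return np.array([q[0]+c*X[0]-s*X[1],q[1]+s*X[0]+c*X[1],X[2]])
E
python3 - <<'E'
from box import *
np.set_printoptions(precision=4,suppress=True)
a=arm.snapshot("scene");b=arm.snapshot("side")
C=[(-.095,-.08,.06),(-.095,.08,.06),(.095,.08,.06),(.095,-.08,.06)]
A=[(85,212),(302,103),(520,247),(293,388)];B=[(62,272),(97,65),(468,72),(490,275)]
A=[(170+u/4,190+v/4) for u,v in A];B=[(210+u/4,215+v/4) for u,v in B]
H=(-.03,0,.092)
f=lambda q:np.concatenate([np.array(proj(a,toW(q,c)))-u for c,u in zip(C,A)]+[np.array(proj(b,toW(q,c)))-u for c,u in zip(C,B)])
r=least_squares(f,[.49,-.33,-.4],loss='soft_l1');q=r.x
print(q[:2],np.degrees(q[2]));print(r.fun.reshape(-1,2) if len(r.fun)==16 else r.fun)
print("handle",toW(q,H),proj(a,toW(q,H)),proj(b,toW(q,H)))
for cs in [(170+354/4,190+279/4)],:pass
for p,us in [(a,[(170+310/4,190+290/4),(170+398/4,190+268/4)]),(b,[(210+392/4,215+200/4),(210+425/4,215+142/4)])]:
    print("stick",[atz(p,u,.064) for u in us])
t=toW(q,(-.073,.015,.085));print("tab0",t,proj(a,t),proj(b,t))
for l in ["brass_stick","catch_tab"]:
  for p in(a,b):
    for k in arm.cut_out(l,p)[:2]:
        m=cv2.minAreaRect(np.argwhere(k["region"])[:,::-1].astype(np.float32)); print(l,k["p"],m,atz(p,m[0],.065))
E
```

```text
[ 0.4885 -0.3348] -73.46511925201398
[[-2.6452 -0.741 ]
 [-1.5715 -0.4832]
 [ 0.149  -0.9967]
 [ 0.3302 -0.6745]
 [-1.2054 -0.5863]
 [ 0.6571 -0.0764]
 [ 1.833  -0.3651]
 [ 2.2078  0.6893]]
handle [ 0.4799 -0.306   0.092 ] [np.float64(234.53806215053908), np.float64(228.80522064150458)] [np.float64(264.3099461505364), np.float64(241.2506480191441)]
stick [array([ 0.4722, -0.3921,  0.064 ]), array([ 0.5209, -0.3965,  0.064 ])]
stick [array([ 0.4718, -0.3922,  0.064 ]), array([ 0.5195, -0.3953,  0.064 ])]
tab0 [ 0.4821 -0.2606  0.085 ] [np.float64(228.0126851013106), np.float64(220.70872063346175)] [np.float64(241.94545552559876), np.float64(239.38262197579056)]
brass_stick 0.61 ((258.4411926269531, 259.76470947265625), (4.123105525970459, 21.828205108642578), 75.96376037597656) [ 0.4957 -0.3953  0.065 ]
brass_stick 0.57 ((311.4999694824219, 257.5), (4.448397159576416, 19.17412567138672), 32.47119140625) [ 0.4942 -0.3927  0.065 ]
catch_tab 0.57 ((229.0, 223.5), (9.0, 8.0), 90.0) [ 0.4896 -0.2448  0.065 ]
catch_tab 0.31 ((305.71697998046875, 335.99053955078125), (39.142818450927734, 10.587015151977539), 60.945396423339844) [ 0.4829 -0.6074  0.065 ]
catch_tab 0.69 ((241.5, 244.0), (10.0, 9.0), 90.0) [ 0.494  -0.2538  0.065 ]
```

```bash
python3 -m crank '[-3.5,-2,-0.3,0,0,0,8.5, -3.5,-2,-0.3,0,0,0,8.5, -3.5,-2,-0.3,0,0,0,8.5, -3.5,-2,-0.3,0,0,0,8.5, -3.5,-2,-0.3,0,0,0,8.5, -3.5,-2,-0.3,0,0,0,8.5, -3.5,-2,-0.3,0,0,0,8.5, -3.5,-2,-0.3,0,0,0,8.5, -3.5,-2,-0.3,0,0,0,8.5, -3.5,-2,-0.3,0,0,0,8.5, 0,0,0,0,0,7,8.5, 0,0,0,0,0,7,8.5, 0,0,0,0,0,7,8.5, 0,0,0,0,0,7,8.5, 0,0,0,0,0,7,8.5, 0,0,0,0,0,7,8.5, 0,0,0,0,0,7,8.5, 0,0,0,0,0,7,8.5, 0,0,0,0,0,7,8.5, 0,0,0,0,0,7,8.5]'
python3 - <<'E'
from box import *
np.set_printoptions(precision=4,suppress=True)
s=arm.get_state();print(s["position"],s["orientation"])
p=arm.snapshot("wrist");cv2.imwrite("pics/w1.png",p["image"]);print(np.array(p["T"]),p["fx"],p["cx"])
for l,z in [("lid_handle",.092),("catch_tab",.085),("brass_stick",.06)]:
    for k in arm.mark_of(l,p)[:2]: print(l,k["p"],k["uv"],atz(p,k["uv"],z))
    for k in arm.cut_out(l,p)[:1]: print(cv2.minAreaRect(np.argwhere(k["region"])[:,::-1].astype(np.float32)))
E
```

```text
clock: 3.27
position: [0.4, -0.35, 0.2724]
orientation: [[0.942, 0.336, 0.0], [0.336, -0.942, -0.0], [0.0, 0.0, -1.0]]
wrist_force: [0.7, 0.3, 0.2]
opening: 0.0848
[ 0.4    -0.35    0.2724] [[ 0.9418  0.3363  0.0001]
 [ 0.3363 -0.9418 -0.0001]
 [ 0.      0.0001 -1.    ]]
[[ 0.3359  0.902   0.2714  0.4688]
 [-0.9419  0.3212  0.0984 -0.3249]
 [ 0.0016 -0.2887  0.9574  0.4042]
 [ 0.      0.      0.      1.    ]] 337.7192594187182 282.13003755749963
lid_handle 0.77 [266.1, 80.2] [ 0.4825 -0.3058  0.092 ]
((264.9500427246094, 79.99833679199219), (14.491952896118164, 76.29096984863281), 1.9091522693634033)
catch_tab 0.81 [218.7, 62.2] [ 0.4829 -0.2615  0.085 ]
((218.56756591796875, 63.59458923339844), (25.975038528442383, 12.823122024536133), 9.462322235107422)
brass_stick 0.74 [357.6, 101.1] [ 0.4957 -0.3939  0.06  ]
brass_stick 0.54 [493.1, 144.0] [ 0.5036 -0.5393  0.06  ]
((359.10003662109375, 102.30001068115234), (10.28591251373291, 53.218414306640625), 26.56505012512207)
```

View pics/w1.png

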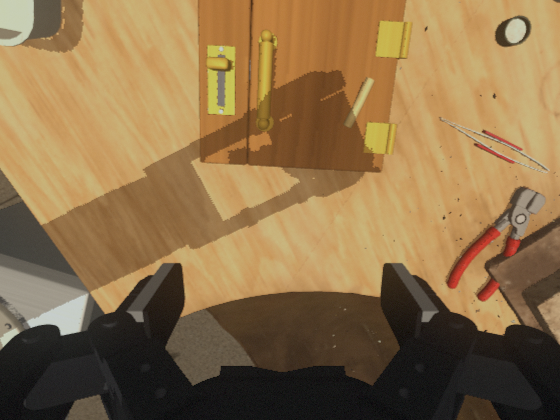

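The wrist view shows the handle sleeve from (266,37) to (264,124), the stick from (370,80) to (350,125), and the tab at (219,63) near the upper end of its slot, which is the +y end.

Run:
```python
from box import *
np.set_printoptions(precision=4,suppress=True)
p=arm.snapshot("wrist")
def seg(u,v,z):
    a,b=atz(p,u,z),atz(p,v,z);d=a-b;print((a+b)/2,np.linalg.norm(d),np.degrees(np.arctan2(d[1],d[0])))
seg((266,37),(264,124),.092); seg((370,80),(350,125),.066); seg((221,47),(221,113),.06)
seg((250,0),(247,163),.06);seg((201,162),(380,171),.06)
```

```text
[ 0.4804 -0.3047  0.092 ] 0.07114143832143142 17.86518122286293
[ 0.4948 -0.3946  0.066 ] 0.04440864671657718 -1.6047658749028442
[ 0.4681 -0.2628  0.06  ] 0.05944899451576609 17.11376864609069
[ 0.472  -0.2891  0.06  ] 0.14769389612570363 17.33859033062019
[ 0.4135 -0.3547  0.06  ] 0.1844387870715396 107.18428553459584
```

```bash
python3 -m crank '[2.5,2.45,0,0,0,0,3, 2.5,2.45,0,0,0,0,3, 2.5,2.45,0,0,0,0,3, 0,0,0,0,0,5.75,3, 0,0,0,0,0,5.75,3, 0,0,0,0,0,5.75,3, 0,0,0,0,0,5.75,3, 0,0,3.8,0,0,0,3, 0,0,3.8,0,0,0,3, 0,0,3.8,0,0,0,3, 0,0,3.4,0,0,0,3, 0,0,0,0,0,0,3]'
python3 - <<'E'
from box import *
np.set_printoptions(precision=4,suppress=True)
print(arm.tips_ahead)
p=arm.snapshot("wrist");cv2.imwrite("pics/w2.png",p["image"])
for l,z in [("lid_handle",.092),("brass_stick",.06)]:
    for k in arm.mark_of(l,p)[:2]: print(l,k["p"],k["uv"],atz(p,k["uv"],z))
s=arm.get_state();t=np.array(s["position"])+np.array(s["orientation"])[:,2]*.011;print("tip px",proj(p,t),proj(p,[t[0],t[1],.068]))
E
```

```text
clock: 4.67
position: [0.4924, -0.3906, 0.1143]
orientation: [[0.999, -0.051, -0.011], [-0.051, -0.999, 0.01], [-0.012, -0.009, -1.0]]
wrist_force: [-1.2, 0.2, -2.5]
opening: 0.0297
0.011
lid_handle 0.57 [116.6, 284.0] [ 0.4807 -0.3042  0.092 ]
brass_stick 0.84 [290.6, 227.1] [ 0.4953 -0.3951  0.06  ]
tip px [np.float64(289.83564768869456), np.float64(271.86578162784764)] [np.float64(288.6409491386069), np.float64(230.90967112773285)]
```

View pics/w2.png

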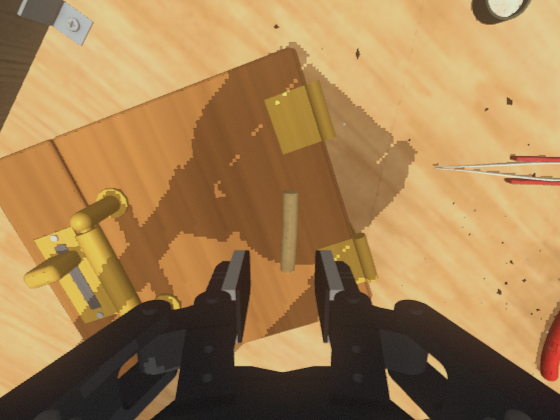

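The stick is centred between the fingers at (290,231) and aligned with the jaws. The pose had not settled yet, so I'll let it settle, then go down.

```bash
python3 -m crank '[0,0,0,0,0,0,3, 0,0,0,0,0,0,3, 0,0,0,0,0,0,3, 0,0,0,0,0,0,3]'
```

```text
clock: 5.15
position: [0.4962, -0.3939, 0.1262]
orientation: [[0.999, -0.052, 0.002], [-0.052, -0.999, -0.002], [0.002, 0.002, -1.0]]
wrist_force: [-0.6, 0.3, -0.1]
opening: 0.0298
```

```bash
python3 -m crank '[0,0,1.1,0,0,0,3, 0,0,1.1,0,0,0,3, 0,0,1,0,0,0,3, 0,0,0.8,0,0,0,2.5, 0,0,0.5,0,0,0,2.5, 0,0,0.3,0,0,0,2, 0,0,0.2,0,0,0,2, 0,0,0,0,0,0,2, 0,0,0,0,0,0,2, 0,0,0,0,0,0,2]' 40
```

```text
clock: 5.98
position: [0.4959, -0.3936, 0.075]
orientation: [[0.999, -0.052, 0.001], [-0.052, -0.999, -0.001], [0.001, 0.001, -1.0]]
wrist_force: [0.2, 0.1, 0.4]
opening: 0.02
```

```bash
python3 -m crank '[0,0,0.15,0,0,0,2, 0,0,0,0,0,0,2, 0,0,0,0,0,0,0, 0,0,0,0,0,0,0, 0,0,0,0,0,0,0, 0,0,0,0,0,0,0, 0,0,0,0,0,0,0, 0,0,0,0,0,0,0]' 40
```

```text
clock: 6.65
position: [0.4957, -0.3935, 0.073]
orientation: [[0.999, -0.052, 0.0], [-0.052, -0.999, -0.0], [0.0, 0.0, -1.0]]
wrist_force: [0.5, -0.2, 2.3]
opening: 0.0074
```

```bash
python3 -m crank '[0,0,-0.5,0,0,0,0, 0,0,-1,0,0,0,0, 0,0,-2,0,0,0,0, 0,0,-3,0,0,0,0, 0,0,-3,0,0,0,0, 0,0,-3,0,0,0,0, 0,0,-2,0,0,0,0, 0,0,-1.5,0,0,0,0, 0,0,-0.5,0,0,0,0, 0,0,0,0,0,0,0]'
python3 - <<'E'
from box import *
p=arm.snapshot("wrist");q=arm.snapshot("scene")
cv2.imwrite("pics/w3.png",np.hstack([p["image"][150:420,180:400],cv2.resize(q["image"][100:280,150:320],None,fx=1.5,fy=1.5)]))
E
```

```text
clock: 7.48
position: [0.496, -0.3938, 0.2404]
orientation: [[0.999, -0.052, 0.003], [-0.052, -0.999, -0.003], [0.003, 0.002, -1.0]]
wrist_force: [0.1, -0.3, -0.7]
opening: 0.0073
```

View pics/w3.png

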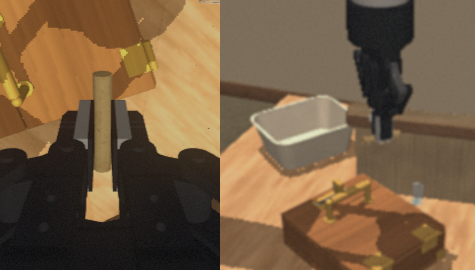

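The stick is held between the pads. Next it goes over to the tub.

```bash
python3 -m crank '[0,-1.5,0,0,0,0,0, 0,-3,0,0,0,0,0, 0,-4,0,0,0,0,0, 0.1,-4,0,0,0,0,0, 0.1,-4,0,0,0,0,0, 0.1,-4,0,0,0,0,0, 0.1,-4,0,0,0,0,0, 0.1,-4,0,0,0,0,0, 0.1,-4,0,0,0,0,0, 0,-3,0,0,0,0,0, 0,-2,0,0,0,0,0, 0,-1.3,0,0,0,0,0, 0,-0.5,0,0,0,0,0, 0,0,0,0,0,0,0, 0,0,0,0,0,0,0]'
python3 - <<'E'
from box import *
for n in("scene","side","wrist"):
  p=arm.snapshot(n)
  for k in arm.mark_of("scrap_tub",p)[:1]: print(k["p"],k["uv"],atz(p,k["uv"],0))
E
```

```text
clock: 8.83
position: [0.5221, -0.0021, 0.2371]
orientation: [[0.999, -0.053, -0.001], [-0.053, -0.999, -0.001], [-0.001, 0.001, -1.0]]
wrist_force: [0.6, -0.3, -0.7]
opening: 0.0072
0.65 [203.9, 123.1] [0.70249435 0.59305038 0.        ]
0.94 [142.5, 243.3] [ 0.51406919 -0.00997598  0.        ]
0.74 [289.1, 178.6] [ 0.51471493 -0.01010918  0.        ]
```

```bash
python3 -m crank '[-0.7,0.8,1,0,0,0,0, 0,0,2,0,0,0,0, 0,0,3,0,0,0,0, 0,0,3,0,0,0,0, 0,0,2.5,0,0,0,0, 0,0,1.8,0,0,0,0, 0,0,1,0,0,0,0, 0,0,0.5,0,0,0,0, 0,0,0,0,0,0,0, 0,0,0,0,0,0,0, 0,0,0,0,0,0,3, 0,0,0,0,0,0,3, 0,0,0,0,0,0,3, 0,0,0,0,0,0,3, 0,0,0,0,0,0,3]'
python3 -m crank '[0,0,-1,0,0,0,3, 0,0,-2,0,0,0,3, 0,0,-3,0,0,0,3, 0,0,-3.5,0,0,0,3, 0,0,-3,0,0,0,3, 0,0,-2.3,0,0,0,3, 0,0,-1,0,0,0,3, 0,0,0,0,0,0,3]'
python3 - <<'E'
from box import *
p=arm.snapshot("wrist");q=arm.snapshot("side")
cv2.imwrite("pics/w4.png",np.hstack([cv2.resize(p["image"],(400,300)),cv2.resize(q["image"],(400,300))]))
for p in(p,q): print([(k["p"],k["rect"]) for k in arm.spot_in("brass_stick",p)[:2]])
E
```

```text
clock: 10.38
position: [0.515, -0.0089, 0.0902]
orientation: [[0.999, -0.052, 0.001], [-0.052, -0.999, -0.0], [0.001, 0.0, -1.0]]
wrist_force: [0.3, -0.7, -1.2]
opening: 0.03
clock: 11.05
position: [0.5157, -0.009, 0.2515]
orientation: [[0.999, -0.052, 0.006], [-0.052, -0.999, -0.001], [0.006, 0.0, -1.0]]
wrist_force: [1.1, 0.2, -0.5]
opening: 0.0297
[(0.88, [279.3, 149.7, 286.5, 195.6]), (0.52, [556.5, 155.8, 560.0, 177.0])]
[(0.59, [142.5, 233.5, 150.2, 240.6])]
```

View pics/w4.png

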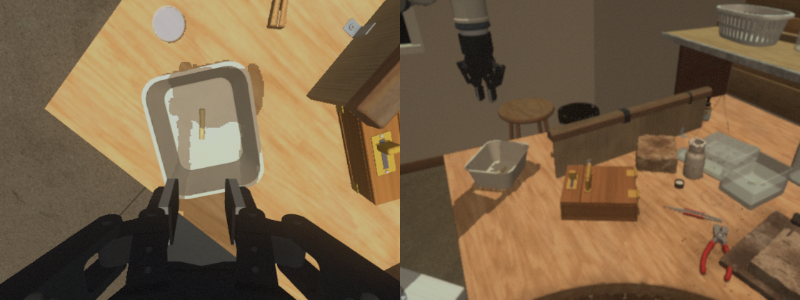

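The stick lies on the tub floor, at (202,122) in the left panel. Now to a hover above the handle.

```bash
python3 -m crank '[-0.3,1.5,0,0,0,0,2.6, -0.3,3,0,0,0,0,2.6, -0.3,4,0,0,0,0,2.6, -0.3,4,0,0,0,0,2.6, -0.3,4,0,0,0,0,2.6, -0.3,4,0,0,0,0,2.6, 0,4,0,0,0,0,2.6, 0,3,0,0,0,0,2.6, 0,1.5,0,0,0,0,2.6, 0,0.7,0,0,0,0,2.6, 0,0,0,0,0,-6.7,2.6, 0,0,2,0,0,-6.7,2.6, 0,0,3,0,0,-6.7,2.6, 0,0,2,0,0,0,2.6, 0,0,1,0,0,0,2.6, 0,0,0,0,0,0,2.6, 0,0,0,0,0,0,2.6, 0,0,0,0,0,0,2.6]'
cat > look.py <<'E'
from box import *
np.set_printoptions(precision=4,suppress=True)
p=arm.snapshot("wrist");s=arm.get_state();t=np.array(s["position"]);R=np.array(s["orientation"])
print("pos",t,"tool y deg",np.degrees(np.arctan2(R[1,1],R[0,1])))
bx=np.array([.2957,-.9553]);by=np.array([.9553,.2957])
for l,z in [("lid_handle",.092),("catch_tab",.085)]:
    for k in arm.mark_of(l,p)[:2]:
        X=atz(p,k["uv"],z);d=(X-t)[:2];print(l,round(k["p"],2),np.round(k["uv"]),X,"tool xy",R[:2,0]@d,R[:2,1]@d)
    for k in arm.cut_out(l,p)[:1]:
        m=cv2.minAreaRect(np.argwhere(k["region"])[:,::-1].astype(np.float32));c=cv2.boxPoints(m);print(m)
        if l=="lid_handle": 
            r=np.argwhere(k["region"])[:,::-1];W=np.array([atz(p,u,.092)[:2] for u in r]);u,sv,v=np.linalg.svd(W-W.mean(0),full_matrices=False);print("axis",np.degrees(np.arctan2(v[0,1],v[0,0]))%180,W.mean(0))
E
cat look.py > /dev/null; python3 look.py
```

```text
clock: 12.75
position: [0.482, -0.3044, 0.1696]
orientation: [[0.956, 0.294, 0.002], [0.294, -0.956, -0.001], [0.002, 0.002, -1.0]]
wrist_force: [-0.3, 0.3, 0.5]
opening: 0.0258
pos [ 0.482  -0.3046  0.1699] tool y deg -72.88825132376341
lid_handle 0.87 [283. 221.] [ 0.4816 -0.305   0.092 ] tool xy -0.0005478158987842382 0.00020839128917671411
((282.0, 222.0), (94.0, 20.0), 90.0)
axis 16.12936469215967 [ 0.4805 -0.3046]
catch_tab 0.61 [219. 195.] [ 0.4844 -0.2599  0.085 ] tool xy 0.015441114327193894 -0.042036402737182725
((220.0, 193.5), (21.0, 32.0), 90.0)
```

```bash
python3 -m crank '[0,0,1,0,0,0,2.6, 0,0,2,0,0,0,2.6, 0,0,2,0,0,0,2.6, 0,0,1.6,0,0,0,2.6, 0,0,1,0,0,0,2.6, 0,0,0.6,0,0,0,2.6, 0,0,0.4,0,0,0,2.6, 0,0,0,0,0,0,2.6, 0,0,0,0,0,0,0, 0,0,0,0,0,0,0, 0,0,0,0,0,0,0, 0,0,0,0,0,0,0, 0,0,0,0,0,0,0, 0,0,0,0,0,0,0, 0,0,0,0,0,0,0]' 60
```

```text
clock: 14.25
position: [0.4816, -0.3045, 0.0828]
orientation: [[0.956, 0.294, 0.001], [0.294, -0.956, -0.0], [0.001, 0.001, -1.0]]
wrist_force: [-2.2, 4.4, 5.9]
opening: 0.0101
```

```bash
python3 -m crank '[0,0,-0.15,0,0,0,0, 0,0,-0.15,0,0,0,0, 0,0,-0.1,0,0,0,0, 0,0,0,0,0,0,0, 0,0,0,0,0,0,0]'; python3 -m crank '[0,0,-0.1,0,0,0,0, 0,0,-0.1,0,0,0,0, 0,0,0,0,0,0,0, 0,0,0,0,0,0,0]'
```

```text
clock: 14.67
position: [0.4816, -0.3051, 0.0857]
orientation: [[0.956, 0.294, 0.001], [0.294, -0.956, -0.001], [0.001, 0.001, -1.0]]
wrist_force: [4.5, -2.0, -3.3]
opening: 0.0102
clock: 15.0
position: [0.4817, -0.3055, 0.0872]
orientation: [[0.956, 0.294, 0.001], [0.294, -0.956, -0.002], [0.001, 0.002, -1.0]]
wrist_force: [6.1, -4.4, -6.0]
opening: 0.0099
```

```bash
python3 -m crank '[0,0,-0.15,0,0,0,0, 0,0,-0.1,0,0,0,0, 0,0,0,0,0,0,0, 0,0,0,0,0,0,0]'; python3 -m crank '[0,0,-0.15,0,0,0,0, 0,0,-0.15,0,0,0,0, 0,0,0,0,0,0,0, 0,0,0,0,0,0,0]'
```

```text
clock: 15.33
position: [0.4817, -0.3055, 0.0875]
orientation: [[0.956, 0.294, 0.0], [0.294, -0.956, -0.001], [0.0, 0.001, -1.0]]
wrist_force: [11.2, -8.1, -15.6]
opening: 0.0101
clock: 15.67
position: [0.4816, -0.3055, 0.088]
orientation: [[0.956, 0.294, -0.001], [0.294, -0.956, -0.0], [-0.001, 0.0, -1.0]]
wrist_force: [15.1, -11.9, -25.9]
opening: 0.0102
```

The lid is caught: the force rose from 6 to 26 N with the handle about 5 mm up and no further motion. I'll let it down, release it, and move above the tab.

```bash
python3 -m crank '[0,0,0.3,0,0,0,0, 0,0,0.3,0,0,0,0, 0,0,0.3,0,0,0,0, 0,0,0.2,0,0,0,0, 0,0,0,0,0,0,0, 0,0,0,0,0,0,0]'; python3 -m crank '[0,0,0,0,0,0,2.8, 0,0,0,0,0,0,2.8, 0,0,0,0,0,0,2.8, 0,0,-1,0,0,0,2.8, 0,0,-2,0,0,0,2.8, 0,0,-2,0,0,0,2.8, 0,0,-1.5,0,0,0,2.8, 0.3,-0.8,-0.5,0,0,0,2.8, 0.5,-1.3,0,0,0,0,2.8, 0.5,-1.3,0,0,0,0,2.8, 0.2,-0.9,0,0,0,0,2.8, 0,0,0,0,0,0,2.8, 0,0,0,0,0,0,2.8, 0,0,0,0,0,0,2.8]'; python3 look.py
```

```text
clock: 16.17
position: [0.4815, -0.3044, 0.0829]
orientation: [[0.956, 0.294, 0.001], [0.294, -0.956, -0.0], [0.001, 0.0, -1.0]]
wrist_force: [1.9, 1.6, 1.0]
opening: 0.0098
clock: 17.33
position: [0.4827, -0.2588, 0.1516]
orientation: [[0.956, 0.295, -0.001], [0.295, -0.956, 0.0], [-0.001, -0.0, -1.0]]
wrist_force: [-0.6, -0.5, 0.1]
opening: 0.0279
pos [ 0.4828 -0.2591  0.1517] tool y deg -72.89951373070099
lid_handle 0.73 [352. 252.] [ 0.4813 -0.3038  0.092 ] tool xy -0.014521492765978729 0.042357650869368914
((353.12353515625, 246.39410400390625), (20.094482421875, 86.20687103271484), 4.39870548248291)
axis 19.722460070254158 [ 0.4888 -0.3027]
catch_tab 0.62 [285. 224.] [ 0.4842 -0.2601  0.085 ] tool xy 0.0010559378592048599 0.0014294009174499356
((283.5, 222.0), (24.0, 31.0), 90.0)
```

Well aligned over the tab. Next I go down 7.3 cm and grip it.

```bash
python3 -m crank '[0.1,0,1,0,0,0,2.8, 0,0,1.7,0,0,0,2.8, 0,0,1.7,0,0,0,2.8, 0,0,1.3,0,0,0,2.8, 0,0,0.8,0,0,0,2.8, 0,0,0.5,0,0,0,2.8, 0,0,0.3,0,0,0,2.8, 0,0,0,0,0,0,2.8, 0,0,0,0,0,0,2.8]'; python3 -m crank '[0,0,0,0,0,0,1, 0,0,0,0,0,0,1, 0,0,0,0,0,0,1, 0,0,0,0,0,0,1, 0,0,0,0,0,0,1, 0,0,0,0,0,0,1]' 30
```

```text
clock: 18.33
position: [0.4842, -0.259, 0.08]
orientation: [[0.956, 0.294, 0.001], [0.294, -0.956, -0.001], [0.001, 0.001, -1.0]]
wrist_force: [-0.4, -0.7, 0.7]
opening: 0.0276
clock: 18.83
position: [0.4843, -0.2587, 0.0804]
orientation: [[0.956, 0.294, 0.001], [0.294, -0.956, -0.0], [0.001, 0.001, -1.0]]
wrist_force: [-1.7, 1.5, 6.7]
opening: 0.019
```

```bash
python3 -m crank '[-0.2,0,0,0,0,0,1, -0.4,0,0,0,0,0,1, -0.5,0,0,0,0,0,1, -0.5,0,0,0,0,0,1, -0.5,0,0,0,0,0,1, -0.3,0,0,0,0,0,1, -0.2,0,0,0,0,0,1, 0,0,0,0,0,0,1, 0,0,0,0,0,0,1, 0,0,0,0,0,0,1]'; python3 -m crank '[-0.2,0,0,0,0,0,1, -0.2,0,0,0,0,0,1, 0,0,0,0,0,0,1, 0,0,0,0,0,0,1]';python3 -m crank '[-0.2,0,0,0,0,0,1, -0.2,0,0,0,0,0,1, 0,0,0,0,0,0,1, 0,0,0,0,0,0,1]'
```

```text
clock: 19.67
position: [0.4594, -0.2662, 0.0804]
orientation: [[0.956, 0.294, 0.001], [0.294, -0.956, 0.0], [0.001, 0.0, -1.0]]
wrist_force: [-1.2, 4.0, 6.9]
opening: 0.019
clock: 20.0
position: [0.4568, -0.2669, 0.0804]
orientation: [[0.956, 0.295, 0.004], [0.295, -0.956, 0.001], [0.004, 0.001, -1.0]]
wrist_force: [4.5, 5.3, 4.6]
opening: 0.0188
clock: 20.33
position: [0.4565, -0.2669, 0.0805]
orientation: [[0.955, 0.296, 0.012], [0.296, -0.955, 0.002], [0.012, 0.002, -1.0]]
wrist_force: [19.0, 7.2, -1.8]
opening: 0.019
```

The tab travelled 29 mm and then met a hard end at about 20 N. I'll relax, release, and return above the handle.

```bash
python3 -m crank '[0.2,0,0,0,0,0,1, 0.2,0,0,0,0,0,1, 0,0,0,0,0,0,2.8, 0,0,0,0,0,0,2.8, 0,0,0,0,0,0,2.8, 0,0,0,0,0,0,2.8, 0,0,-1,0,0,0,2.8, 0,0,-2,0,0,0,2.8, 0,0,-2,0,0,0,2.8, 0,0,-1.5,0,0,0,2.6, 0.2,0.8,-0.5,0,0,0,2.6, 0.5,1.3,0,0,0,0,2.6, 0.5,1.3,0,0,0,0,2.6, 0.2,0.9,0,0,0,0,2.6, 0,0,0,0,0,0,2.6, 0,0,0,0,0,0,2.6, 0,0,0,0,0,0,2.6]'; python3 look.py
```

```text
clock: 21.75
position: [0.4809, -0.3042, 0.1492]
orientation: [[0.956, 0.294, -0.001], [0.294, -0.956, 0.001], [-0.0, -0.001, -1.0]]
wrist_force: [0.6, -0.3, 1.2]
opening: 0.0261
pos [ 0.4809 -0.3042  0.1493] tool y deg -72.89600147589854
lid_handle 0.9 [284. 231.] [ 0.4812 -0.3051  0.092 ] tool xy -5.5721725205959775e-05 0.0009976977902302839
catch_tab 0.83 [218. 246.] [ 0.457  -0.2689  0.085 ] tool xy -0.012476738879921501 -0.04075434410252725
((217.0, 242.0), (24.0, 34.0), 90.0)
```

```bash
python3 -m crank '[0,0.1,1,0,0,0,2.6, 0,0,1.5,0,0,0,2.6, 0,0,1.5,0,0,0,2.6, 0,0,1.2,0,0,0,2.6, 0,0,0.8,0,0,0,2.6, 0,0,0.4,0,0,0,2.6, 0,0,0.2,0,0,0,2.6, 0,0,0,0,0,0,2.6, 0,0,0,0,0,0,2.6, 0,0,0,0,0,0,0, 0,0,0,0,0,0,0, 0,0,0,0,0,0,0, 0,0,0,0,0,0,0, 0,0,0,0,0,0,0, 0,0,0,0,0,0,0]' 60; python3 -m crank '[0,0.03,-0.2,0,0,0,0, 0,0.06,-0.3,0,0,0,0, 0,0.08,-0.3,0,0,0,0, 0,0.1,-0.3,0,0,0,0, 0,0,0,0,0,0,0, 0,0,0,0,0,0,0]'
```

```text
clock: 23.25
position: [0.4816, -0.3044, 0.084]
orientation: [[0.956, 0.294, -0.0], [0.294, -0.956, 0.002], [0.0, -0.002, -1.0]]
wrist_force: [-2.5, 4.9, 1.6]
opening: 0.0096
clock: 23.75
position: [0.4825, -0.3076, 0.0949]
orientation: [[0.956, 0.294, 0.0], [0.294, -0.956, 0.001], [0.0, -0.001, -1.0]]
wrist_force: [-0.8, 5.5, -1.0]
opening: 0.0096
```

It rises freely with little force, so I continue along the arc.

```bash
python3 -m crank '[0,0.24,-0.51,0,0,0,0, 0,0.24,-0.51,0,0,0,0, 0,0.26,-0.5,0,0,0,0, 0,0.27,-0.49,0,0,0,0, 0,0.28,-0.49,0,0,0,0, 0,0.29,-0.48,0,0,0,0, 0,0.33,-0.46,0,0,0,0, 0,0.35,-0.44,0,0,0,0, 0,0.36,-0.43,0,0,0,0, 0,0.38,-0.41,0,0,0,0, 0,0,0,0,0,0,0, 0,0,0,0,0,0,0]'
```

```text
clock: 24.75
position: [0.4911, -0.3369, 0.1432]
orientation: [[0.956, 0.294, 0.001], [0.294, -0.956, -0.0], [0.0, 0.001, -1.0]]
wrist_force: [-3.5, 6.9, 4.4]
opening: 0.0099
```

```bash
python3 -m crank '[0,0.4,-0.4,0,0,0,0, 0,0.42,-0.38,0,0,0,0, 0,0.44,-0.36,0,0,0,0, 0,0.45,-0.33,0,0,0,0, 0,0.47,-0.31,0,0,0,0, 0,0.48,-0.29,0,0,0,0, 0,0.49,-0.28,0,0,0,0, 0,0.5,-0.26,0,0,0,0, 0,0,0,0,0,0,0, 0,0,0,0,0,0,0]';  python3 -m crank '[0,0.4,-0.19,0,0,0,0, 0,0.41,-0.18,0,0,0,0, 0,0.42,-0.16,0,0,0,0, 0,0.43,-0.14,0,0,0,0, 0,0,0,0,0,0,0, 0,0,0,0,0,0,0, 0,0,0,0,0,0,0, 0,0,0,0,0,0,0]'
python3 - <<'E'
from box import *
p=arm.snapshot("side");q=arm.snapshot("scene")
cv2.imwrite("pics/f.png",np.hstack([cv2.resize(x["image"][120:330,150:430],(400,300)) for x in(p,q)]))
s=arm.get_state();t=np.array(s["position"]);d=(t[:2]-[.4816,-.3044])@[.2957,-.9553]
print("lid deg",np.degrees(np.arctan2(t[2]-.084+.032,.125-d))-14.36, np.hypot(t[2]-.084+.032,.125-d))
E
```

```text
clock: 25.58
position: [0.5017, -0.3726, 0.1692]
orientation: [[0.956, 0.293, 0.001], [0.293, -0.956, -0.002], [0.0, 0.002, -1.0]]
wrist_force: [-4.4, 3.3, 6.0]
opening: 0.0099
clock: 26.25
position: [0.5064, -0.3885, 0.1755]
orientation: [[0.956, 0.293, 0.0], [0.293, -0.956, -0.002], [-0.0, 0.002, -1.0]]
wrist_force: [-4.1, 2.3, 5.4]
opening: 0.0101
lid deg 58.82574919449604 0.12901963601904107
```

View pics/f.png

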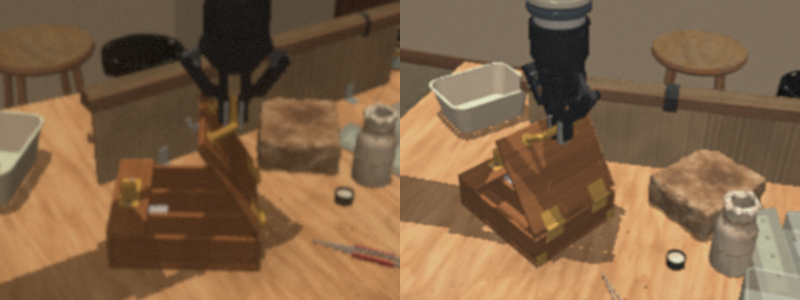

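The lid stands open at about 58°, with the handle in the gripper and the tab at the near (right) end of its slot. One check that it holds steady, then hand in.

```bash
python3 -m crank '[0,0,0,0,0,0,0, 0,0,0,0,0,0,0, 0,0,0,0,0,0,0, 0,0,0,0,0,0,0, 0,0,0,0,0,0,0, 0,0,0,0,0,0,0]'; python3 -c "
from station import arm
print(arm.sign_off())"
```

```text
clock: 26.85
position: [0.5064, -0.3885, 0.1755]
orientation: [[0.956, 0.293, 0.0], [0.293, -0.956, -0.002], [-0.0, 0.002, -1.0]]
wrist_force: [-4.7, 1.0, 6.0]
opening: 0.0105
the job is handed in; nothing more can be done
None
```

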